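# Slide the carrier board into its notches and lock it

### The job

With your fingertips, push the loose carrier board along the rails of the wooden jig until it drops down into the locating notches, then push the wooden turn-button round over the board as far as it goes, so that the board is locked in. Only push: do not lift or tip the board, and leave the offcut, glue bottle, screwdriver and walnut block where they are.

Things in the scene. Friction and masses are not known exactly. Their poses are not given: they have to be found in the camera images.
- jig: Fixed wooden jig, plywood base 12 mm thick (x -135 to 80, y -200 to 200 mm) with two pale rails along its y. Origin: on the bench, midway between and along the rails; robot on its -x side. Rails: 28 to 62 mm either side of centre, 390 mm long, tops 40 mm above the bench, no end stops; open trough between. Outside them fences (64 to 74 mm from centre, top 57 mm) guide the board, 1.5 mm play.
- seat (a point): On the jig, axes as the jig's, 33 mm above its origin: where the board's origin is once dropped in. Each rail has two notches 22 mm long (y), 10 mm deep: in its inner half centred 40 mm to +y, in its outer half 40 mm to -y.
- carrier: Loose plywood board, 0.3 to 0.65 kg, across the rails, axes as the jig's: 125 (x) x 110 mm (y, along rails). Origin: centre, underside of its 7 mm high feet; plate 7 to 25 mm above that. Origin 40 mm above the bench when riding, 33 when dropped in (+-3 mm play in y; then goes no further). Starts 85 to 125 mm from the seat, on either side. Sliding friction 2 to 8 N. Dark blank on top, up to 55 mm.
- end_pos (a point): Middle of the board's upright +y end face, 26 mm above its origin. The flat face here is 60 mm wide and 38 mm tall (7 to 45 mm above the origin), made by the plate's edge and a 14 mm thick push block on it. A foot pair, 16 mm long, sits 40 mm to +y of the board's centre, on the rails' inner halves.
- end_neg (a point): The same at the board's -y end: face 60 mm wide, 38 mm tall. The foot pair here, 40 mm to -y of the centre, runs on the rails' outer halves, so all four feet meet their notches only together.
- turnbutton (a joint): Angle (rad) of the dark wooden turn-button: a level bar 18 mm wide, 20 mm thick (61 to 81 mm above bench), 75 mm long from its vertical pivot. At 0 it points along the jig's +y, beside the rails; grows clockwise seen from above; stop at 1.57, pointing along +x, over the seated board's edge, 3 mm clear. A board not dropped in blocks it. Friction 0.07 N m holds it. Starts -0.2 to 0.3.
- turn_pivot (a point): Pivot axis of the turn-button, mid-thickness of the bar (71 mm above the bench), at x -105, y -20 mm in the jig's frame, on a wooden post; axes as the jig's.
- offcut: Small loose walnut offcut 36 x 34 x 26 mm lying on the jig's base in the trough between the rails, towards the end away from the board. Origin: centre of its underside. Not to be disturbed.
- glue: White glue bottle, 56 mm diameter, 150 mm tall, standing on the bench left of the jig. Origin: centre of its underside. Not to be disturbed.
- driver: Screwdriver with a pale wooden handle, lying on the bench to the right of the jig. Not to be disturbed.
- block: Dark walnut block 110 x 45 x 35 mm lying on the bench beyond the jig. Origin: centre of its underside. Not to be disturbed.
Mind the look-alikes: they are no part of the job. What is meant by the carrier is not orange or yellow, and is the smaller of those in its own colour.

How it is judged (in metres and radians):
On the way, in this order (a step that is already met when the one before it is completed fails the run):
1. the board has dropped into the notches, before the turn-button is turned over it (y of carrier in the frame of jig between -0.006 and 0.006 m and z of carrier in the frame of jig below 0.0355 m and value of joint turnbutton below 0.6 rad), for 0.2 s.
2. the turn-button is turned over the board (value of joint turnbutton above 1.35 rad), for 0.2 s.
At the end, for the whole second after the job is handed in: The board lies in the notches (origin within 6 mm of the jig's along the rails and less than 35.5 mm above it, level within 0.03 rad, at rest) and the turn-button is turned over it (beyond 1.35 rad) (y of carrier in the frame of jig between -0.006 and 0.006 m and z of carrier in the frame of jig below 0.0355 m and angle between carrier's own z axis and vertical below 0.03 rad and value of joint turnbutton above 1.35 rad and linear speed of carrier below 0.02 m/s); the robot touches nothing.
It fails at once if the board is lifted off the rails or tipped (z of carrier in the frame of jig above 0.05 m or angle between carrier's own z axis and vertical above 0.2 rad).
It fails at once if a bystander is moved (distance of any of offcut, glue, driver, block from where it was at the start of the episode above 0.015 m).
It also fails if it takes over 48 s, if anything falls off the work surface, if the arm or the gripper's body presses on something with over 40 N, if the wrist force passes 120 N, or if a joint passes its speed limit or range.

### The arm

A 6-joint arm with a two-finger parallel gripper is mounted at the origin on the work surface. World frame = base frame: x ahead of the robot, y to its left, z up, the work surface at z = 0. Lengths are in mm, angles in rad, forces in N, time in s.
With the tool pointing down it reaches from about 350 to 775 mm from the base axis. Payload 7.3 kg.
Tool frame: the origin (TCP) lies midway between the tips of the shut fingers; the grasp point (between the pads) lies 19 mm behind it; z points along the fingers, y is the line along which they close (so a half turn about z gives the same grasp; the last joint's range is limited). The gripper opens to 92 mm and grips with 3 to 60 N. Pads are 19 mm wide; open, the fingers measure 130 mm over their backs; the gripper's body (75 mm by 190 mm) begins 47 mm behind the grasp point.
Start: joints at [1.106, 0.342, 1.524, -0, 1.275, -0.146], TCP at [164.536, 498.573, 204.441] pointing down, gripper open.
Joint ranges: [-2.53, 2.53], [-0.77, 2.02], [0.04, 2.7], [-1, 4.14], [0.28, 2.66], [-3.11, 3.11]. Speed limits (rad/s): [2.57, 2.57, 3.14, 3.14, 3.14, 3.14].

### API

Orientations are given as [roll, pitch, yaw] about the fixed x, y, z axes, in that order (R = Rz(yaw) Ry(pitch) Rx(roll)).
In Python, from plant import bot gives the robot as it stands.
- The arm moves only by the tool jog_arm, never from a script. Its arguments are lists of equal length, an entry for each row: "dp": the shift along the tool's x, y, z in m, a list of three; "twist": the turn about the tool's z in degrees. A call has 1 to 10 rows; each row shifts and turns the commanded pose from where the row before left it, along the tool's axes as they then stand; what a row does not reach is not made up. A row lasts 1/8 s, in which the tool goes at most 62.5 mm and 10.7 degrees, less where a joint would pass 70% of its speed; a pose out of reach is approached as far as the arm can. A call is refused whole if a number of a shift passes 0.0625 or a number of a turn 10.7, either way. A call with a gripper value outside its range is refused whole. "jaw" is the finger opening in m, from 0 to 0.0918, set as the call begins (left out, the last holds). The fingers move at their own pace and stop on an object; the grip force is fixed at half the most. Time passes only in rows, so rows that do not move let the fingers close. It gives the time, the measured TCP pose, the force, the opening and the grip force at its end, in the units of the state.
- bot.get_obs(): the state, without advancing time (a new reading comes with each control period).
- bot.capture(name): name is "scene" or "top" or "wrist"; returns the picture (400x640x3 uint8, blue, green, red); there is no depth.
- bot.camera_params(name): a dict with "fx", "fy", "cx", "cy" (pixels), "k1" (the pictures are not rectified: a ray, as slopes to the right and down, at radius r is drawn at 1 + k1 r^2 times it, then the intrinsics apply), "R" (3x3) and "t" (3): a world point X has camera coordinates R X + t. Camera axes: x right, y down, z forward; pixel columns grow to the right and rows downward; lengths in mm; the calibration is good to about 2 mm. A picture is of the moment at which its call begins: read the wrist's pose just before it. camera_params takes no time and is no camera call; for the wrist camera it gives the pose at the moment of the call.
- bot.close_job(): hands the job in; it is judged then, once.
Trained networks look in the newest picture that a camera, given by its name, has taken for a name from the list of things; names that differ only in an ending like _2 or _b are one class to them, and where a whole thing is asked for, a point or a joint stands for the part that bears it (a point fixed in the world has none). Each returns a list of dicts, best first, with "confidence" (0 to 1); they miss things now and then, are a little off and sometimes report something else, mostly with a low value. They report only what shows in the picture. A call takes as long as a camera call. They do not tell look-alikes from the thing itself.
- bot.find_in(camera, label): "bbox" ([centre column, centre row, width, height] in pixels, round what is visible of it).
- bot.masks_of(camera, label): "pixels" (400x640 bool, what is visible of it) and "bbox" ([centre column, centre row, width, height] in pixels, round what is visible of it).
The state is a dict: "time": time; "joint_positions": joint angles; "dq": joint speeds; "tau": joint torques, N m; "tool_pos": TCP position; "tcp_rot": TCP orientation; "contact_force": force on the tool from outside, world axes, zero at the start; "moment": the same for the moment, N m; "grip_width": finger opening in mm; "finger_force": force on a finger pad.
Only numpy, scipy, OpenCV 4.12 (cv2) and the standard library are available. Lean on these libraries where they do the work, as an engineer would, in place of code of your own. Each camera call takes 0.05 s, during which the arm holds its last target. There are 200 camera calls.

## Working session

There is one attempt and no reset: what is moved stays moved. The work goes in short steps, Python scripts to look and compute and a tool call to move; the robot and the scene stay as the last step left them, time stands still between calls to the robot, and variables do not carry over. Pictures are saved under pics/ and viewed, at most 10 in all, crops included, and the job is handed in when it is done.

Besides the shell and the picture viewer there is one more tool, called after "Call:" as name(argument=value, ...) on one line, values as JSON. jog_arm: Moves the arm, as the interface text tells. Its arguments: {"type":"object","properties":{"dp":{"type":"array"},"twist":{"type":"array"},"jaw":{"type":"number"}},"required":["dp","twist"]}

```bash
mkdir -p pics; cat > h.py <<'E'
import numpy as np, cv2
from plant import bot
def K(c): return np.array([[c['fx'],0,c['cx']],[0,c['fy'],c['cy']],[0,0,1.]])
def ray(c,u,v):
    x=(u-c['cx'])/c['fx'];y=(v-c['cy'])/c['fy'];a,b=x,y
    for _ in range(20):
        s=1+c['k1']*(a*a+b*b);a,b=x/s,y/s
    R=np.array(c['R']);t=np.array(c['t']).ravel()
    return -R.T@t, R.T@np.array([a,b,1.])
def atz(c,u,v,z):
    o,d=ray(c,u,v);return o+d*(z-o[2])/d[2]
def proj(c,P):
    q=(np.array(c['R'])@np.array(P,float).reshape(-1,3).T).T+np.array(c['t']).ravel()
    a=q[:,:2]/q[:,2:];a=a*(1+c['k1']*(a**2).sum(1,keepdims=True))
    return a*[c['fx'],c['fy']]+[c['cx'],c['cy']]
E
python3 - <<'E'
from h import *
for n in ['scene','top']:
    cv2.imwrite(f'pics/{n}0.png',bot.capture(n)); c=bot.camera_params(n)
    o,_=ray(c,320,200);print(n,o.round())
    for l in ['jig','carrier','turnbutton','offcut','glue','driver','block']:
        print(l,[(round(d['confidence'],2),np.round(d['bbox']).tolist(),atz(c,d['bbox'][0],d['bbox'][1],50).round().tolist()) for d in bot.find_in(n,l)])
print(bot.get_obs())
E
```

```text
scene [1484. -117. 1035.]
jig [(0.95, [336.0, 231.0, 135.0, 70.0], [596.0, 29.0, 50.0])]
carrier [(0.89, [420.0, 279.0, 57.0, 48.0], [816.0, 227.0, 50.0]), (0.86, [368.0, 218.0, 41.0, 35.0], [560.0, 137.0, 50.0]), (0.79, [242.0, 189.0, 71.0, 46.0], [347.0, -257.0, 50.0]), (0.68, [453.0, 222.0, 70.0, 53.0], [622.0, 398.0, 50.0])]
turnbutton [(0.49, [333.0, 200.0, 30.0, 8.0], [455.0, 41.0, 50.0])]
offcut [(0.48, [304.0, 236.0, 15.0, 11.0], [597.0, -73.0, 50.0])]
glue [(0.62, [428.0, 164.0, 14.0, 36.0], [329.0, 415.0, 50.0])]
driver [(0.56, [175.0, 242.0, 20.0, 21.0], [553.0, -469.0, 50.0]), (0.46, [330.0, 285.0, 22.0, 34.0], [792.0, -23.0, 50.0])]
block [(0.87, [328.0, 286.0, 23.0, 39.0], [796.0, -29.0, 50.0]), (0.75, [183.0, 248.0, 38.0, 31.0], [582.0, -441.0, 50.0])]
top [ 396.   16. 1286.]
jig [(0.84, [318.0, 194.0, 146.0, 78.0], [539.0, 27.0, 50.0]), (0.64, [278.0, 183.0, 40.0, 52.0], [568.0, 136.0, 50.0])]
carrier [(0.85, [176.0, 176.0, 80.0, 85.0], [583.0, 416.0, 50.0]), (0.8, [277.0, 182.0, 47.0, 53.0], [572.0, 140.0, 50.0]), (0.78, [425.0, 286.0, 87.0, 85.0], [298.0, -259.0, 50
[... 632 characters left out ...]
me': 0.8, 'joint_positions': array([ 1.10595680e+00,  3.41984121e-01,  1.52405669e+00, -6.76042203e-06,
        1.27540734e+00, -1.45998705e-01]), 'dq': array([-7.07410993e-05,  1.61665776e-03, -2.14955199e-03, -1.65892607e-03,
       -2.45507538e-04,  8.32946182e-04]), 'tau': array([ 2.85052101e-04, -4.31085384e+01, -2.44476360e+01,  7.18210079e-02,
        4.83992987e-02,  1.09200678e-05]), 'tool_pos': array([164.56798291, 498.58206502, 204.46389964]), 'tcp_rot': array([3.14145063e+00, 2.74208794e-05, 2.82275380e+00]), 'contact_force': array([0.18896139, 0.262868  , 0.17069795]), 'moment': array([ 0.01471074,  0.02887039, -0.02257976]), 'finger_force': 0.0, 'grip_width': 91.96611078072338}
```

View pics/top0.png

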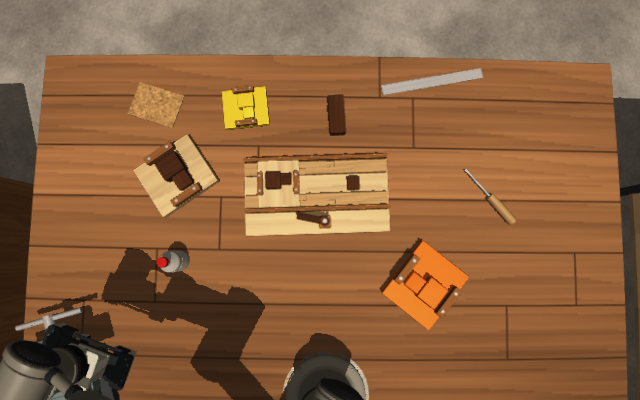

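View pics/scene0.png

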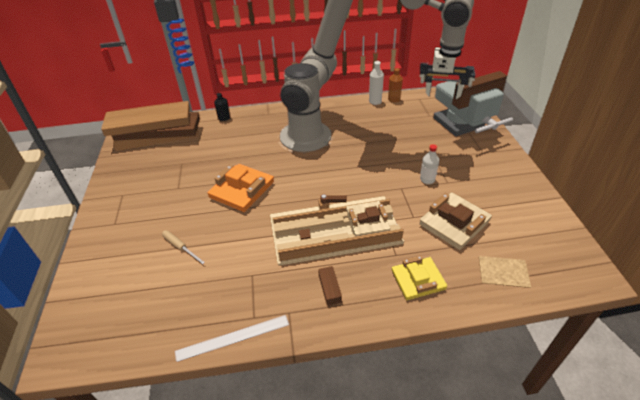

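The top view shows the pale carrier on the jig's left (+y) end at about (277,182). The pivot is near (325,221), the turn-button points left, and the offcut is at (353,183). I'll zoom in to get the jig pose.

```bash
python3 - <<'E'
from h import *
im=cv2.imread('pics/top0.png')[140:250,230:405]
cv2.imwrite('pics/c.png',cv2.resize(im,None,fx=4.5,fy=4.5,interpolation=cv2.INTER_CUBIC))
c=bot.camera_params('wrist');o,d=ray(c,320,200);print(o,d,atz(c,320,200,0),c)
R=np.array(c['R']);print(R)
E
```

```text
[ 88.09270591 522.55634659 383.92372465] [ 0.27795607 -0.10989039 -0.95444524] [199.89999004 478.3531529    0.        ] {'fx': 320.9490666453115, 'fy': 320.9490666453115, 'cx': 325.5341467802795, 'cy': 199.36911014748173, 'k1': -0.03880461899109478, 'R': array([[ 3.13409606e-01,  9.49618038e-01,  3.64222991e-06],
       [ 9.06911521e-01, -2.99315989e-01,  2.96515482e-01],
       [ 2.81577541e-01, -9.29274971e-02, -9.55028046e-01]]), 't': array([-523.8394314 ,  -37.32214846,  390.41285056])}
[[ 3.13409606e-01  9.49618038e-01  3.64222991e-06]
 [ 9.06911521e-01 -2.99315989e-01  2.96515482e-01]
 [ 2.81577541e-01 -9.29274971e-02 -9.55028046e-01]]
```

View pics/c.png

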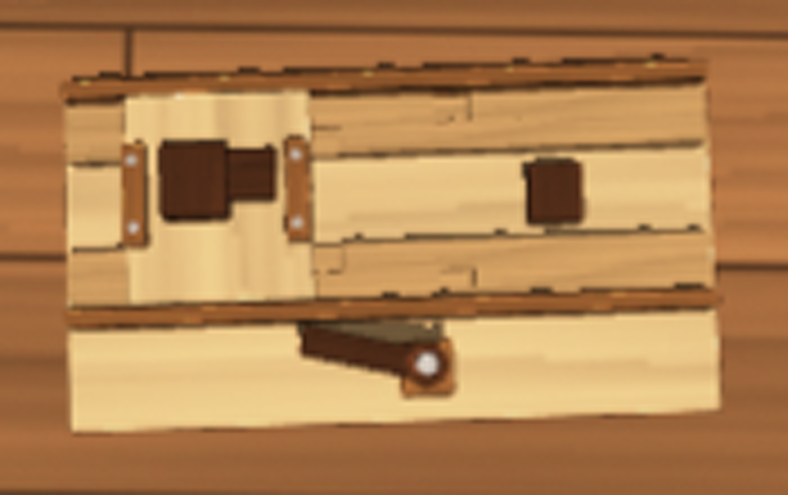

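The crop shows base corners at (72,432) and (719,408), and the fence ends. The pivot screw is at (427,363), the board spans x 127–311, and the button points left and slightly towards the rail.

```bash
python3 - <<'E'
from h import *
from scipy.optimize import least_squares
c=bot.camera_params('top')
px=lambda u,v:((u+.5)/4.5-.5+230,(v+.5)/4.5-.5+140)
obs=[((72,432),(-135,200,12)),((719,408),(-135,-200,12)),((70,317),(-69,195,57)),((719,298),(-69,-195,57)),((65,90),(69,195,57)),((706,70),(69,-195,57)),((427,363),(-105,-20,83))]
U=np.array([px(*a) for a,b in obs]);P=np.array([b for a,b in obs],float)
def W(p,P):
    cs,s=np.cos(p[2]),np.sin(p[2]);P=np.atleast_2d(np.array(P,float))
    return np.c_[p[0]+cs*P[:,0]-s*P[:,1],p[1]+s*P[:,0]+cs*P[:,1],P[:,2]]
r=least_squares(lambda p:(proj(c,W(p,P))-U).ravel(),[560,30,0]);p=r.x;print(p,r.fun.reshape(-1,2).round(1))
def J(u,v,z):
    w=atz(c,*px(u,v),z);d=w[:2]-p[:2];cs,s=np.cos(p[2]),np.sin(p[2]);return np.round([cs*d[0]+s*d[1],-s*d[0]+cs*d[1]],1)
for n,u,v,z in [('bl',130,303,65),('br',315,300,65),('tl',125,97,65),('blank tl',160,140,85),('blank br',230,222,85),('b2',276,202,75),('pushL out',123,195,85),('pushR out',311,190,85),('tip',302,340,81),('piv',427,363,83),('off',555,190,38)]: print(n,J(u,v,z))
for q in [(0,0,0),(0,220,60),(0,64.5,60),(-105,-20,71),(0,-200,0)]: print(q,W(p,q).round(1))
np.save('jig.npy',p)
E
```

```text
[5.70598418e+02 3.29097204e+01 4.46699566e-02] [[-0.4 -0.1]
 [ 0.9  0.5]
 [-1.2  0.2]
 [ 0.3 -0.3]
 [-0.7 -0.2]
 [ 0.7 -0.3]
 [ 0.4  0.3]]
bl [-62.2 154.9]
br [-63.9  45.7]
tl [ 61.2 155.9]
blank tl [ 31.1 133. ]
blank br [-18.6  93.1]
b2 [-6.3 66.6]
pushL out [ -0.7 155.2]
pushR out [-1.3 45.4]
tip [-88.5  53.2]
piv [-104.3  -18.9]
off [   0.8 -100.4]
(0, 0, 0) [[570.6  32.9   0. ]]
(0, 220, 60) [[560.8 252.7  60. ]]
(0, 64.5, 60) [[567.7  97.3  60. ]]
(-105, -20, 71) [[466.6   8.2  71. ]]
(0, -200, 0) [[ 579.5 -166.9    0. ]]
```

Call:
jog_arm(dp=[[0,0,0],[0,0,0],[0,0,0],[0,0,0],[0,0,0],[0,0,0],[0,0,0],[0,0,0]], twist=[9.9,9.9,9.9,9.9,9.9,9.9,9.9,0], jaw=0)

```text
time: 1.8
tool_pos: [164.5, 498.6, 204.5]
tcp_rot: [3.142, -0.0, 1.615]
contact_force: [-0.1, -0.1, 0.4]
grip_width: 16.3
finger_force: 0.0
```

Call:
jog_arm(dp=[[-0.0293,0.0385,0],[-0.0293,0.0385,0],[-0.0293,0.0385,0],[-0.0293,0.0385,0],[-0.0293,0.0385,0],[-0.0293,0.0385,0],[-0.0293,0.0385,0],[-0.0293,0.0385,0],[-0.0293,0.0385,0],[-0.0293,0.0385,0]], twist=[0,0,0,0,0,0,0,0,0,0])

```text
time: 3.05
tool_pos: [562.9, 221.2, 204.4]
tcp_rot: [3.141, -0.0, 1.618]
contact_force: [0.0, 1.4, -0.6]
grip_width: 0.6
finger_force: 0.0
```

```bash
cat >> h.py <<'E'
def tj(p=None):
    j=np.load('jig.npy') if p is None else p
    t=np.array(bot.get_obs()['tool_pos']);d=t[:2]-j[:2];c,s=np.cos(j[2]),np.sin(j[2])
    return np.round([c*d[0]+s*d[1],-s*d[0]+c*d[1],t[2]],1)
E
python3 - <<'E'
from h import *
c=bot.camera_params('wrist');im=bot.capture('wrist');cv2.imwrite('pics/w1.png',im)
o=bot.get_obs();print(tj(),o['tcp_rot'],o['grip_width'],o['contact_force'])
p=np.load('jig.npy')
cs,s=np.cos(p[2]),np.sin(p[2])
P=np.array([(-69,195,57),(69,195,57),(-30,155,85),(30,155,85),(-62.5,155,65),(62.5,155,65),(-105,-20,83),(-135,200,12)],float)
Wp=np.c_[p[0]+cs*P[:,0]-s*P[:,1],p[1]+s*P[:,0]+cs*P[:,1],P[:,2]]
for a,b in zip(P,proj(c,Wp)):
    print(a,b.round());cv2.circle(im,tuple(int(x) for x in b.round()),3,(0,255,0),1)
cv2.imwrite('pics/w1.png',im)
E
```

```text
[  5.  184.2 203.9] [3.13860177e+00 2.13543257e-03 1.61380215e+00] 0.5852870862495488 [ 0.62333861 -3.4073273  -0.23361985]
[-69. 195.  57.] [259. 173.]
[ 69. 195.  57.] [391. 173.]
[-30. 155.  85.] [295. 218.]
[ 30. 155.  85.] [355. 219.]
[-62.5 155.   65. ] [266. 212.]
[ 62.5 155.   65. ] [384. 212.]
[-105.  -20.   83.] [235. 357.]
[-135.  200.   12.] [210. 160.]
```

View pics/w1.png

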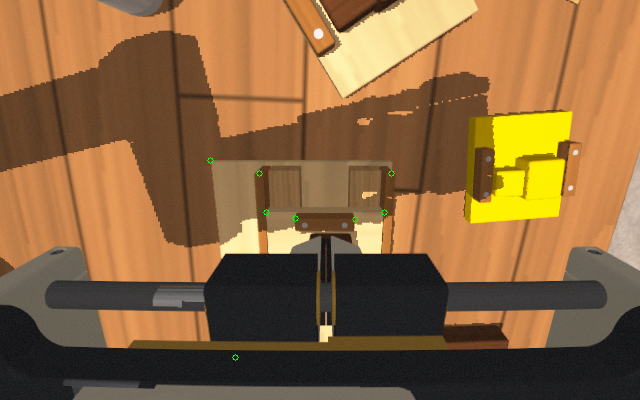

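The wrist view shows the projected points landing on the rail and fence ends, (259,173) and (391,173), and on the board's end block, (295,218) to (355,219). So the jig pose is good. I'll descend behind the +y face.

Call:
jog_arm(dp=[[0,0,0.0],[0,0,0.04],[0,0,0.04],[0,0,0.04],[0,0,0.03],[0,0,0],[0,0,0]], twist=[0,0,0,0,0,0,0])

```text
time: 3.98
tool_pos: [562.0, 223.1, 55.9]
tcp_rot: [3.14, -0.001, 1.615]
contact_force: [0.2, 0.5, 0.8]
grip_width: 0.5
finger_force: 0.0
```

```bash
python3 -c "
from h import *
o=bot.get_obs();print(tj(),o['tcp_rot'],o['contact_force'])"
```

```text
[-1.000e-01  1.903e+02  5.590e+01] [ 3.13965115e+00 -6.17865264e-04  1.61509521e+00] [0.18940493 0.51914848 0.82747232]
```

Call:
jog_arm(dp=[[-0.008,0,0],[-0.01,0,0],[-0.01,0,0],[-0.011,0,0],[-0.011,0,0],[-0.011,0,0],[-0.011,0,0],[-0.01,0,0],[-0.01,0,0],[-0.008,0,0]], twist=[0,0,0,0,0,0,0,0,0,0])

```text
time: 5.22
tool_pos: [565.8, 121.6, 54.4]
tcp_rot: [-3.141, -0.0, 1.613]
contact_force: [-0.5, 4.7, 2.6]
grip_width: 0.0
finger_force: 2.1
```

Call:
jog_arm(dp=[[-0.005,0,0],[-0.004,0,0],[-0.003,0,0],[-0.003,0,0],[-0.003,0,0]], twist=[0,0,0,0,0])

```text
time: 5.85
tool_pos: [566.6, 104.2, 54.3]
tcp_rot: [-3.141, -0.0, 1.613]
contact_force: [0.1, 3.7, 1.9]
grip_width: 0.4
finger_force: 1.8
```

```bash
python3 -c "
from h import *
o=bot.get_obs();print(tj(),o['contact_force'])
im=bot.capture('top');c=bot.camera_params('top');print([(d['confidence'],d['bbox']) for d in bot.find_in('top','carrier')])
cv2.imwrite('pics/c2.png',cv2.resize(im[140:250,230:405],None,fx=4.5,fy=4.5,interpolation=cv2.INTER_CUBIC))"
```

```text
[-0.8 71.4 54.3] [0.14019333 3.69574035 1.9035017 ]
[(0.76, [244.3, 107.3, 47.1, 48.2]), (0.73, [425.0, 286.2, 85.0, 87.1]), (0.65, [176.8, 176.2, 83.3, 82.2])]
```

View pics/c2.png

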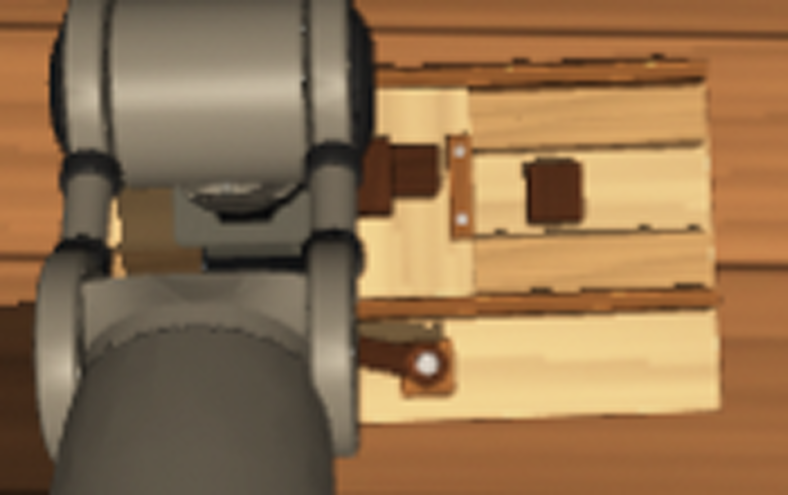

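The board's far edge is at crop column 473, about 4–7 mm short of the seat. I'll push on slowly.

Call:
jog_arm(dp=[[-0.002,0,0],[-0.002,0,0],[-0.002,0,0],[0,0,0]], twist=[0,0,0,0])

```text
time: 6.45
tool_pos: [566.7, 98.0, 54.2]
tcp_rot: [-3.141, 0.0, 1.613]
contact_force: [-0.0, 0.7, -1.2]
grip_width: 0.4
finger_force: 0.7
```

Call:
jog_arm(dp=[[-0.002,0,0],[-0.002,0,0],[0,0,0]], twist=[0,0,0])

```text
time: 6.82
tool_pos: [566.7, 95.3, 54.3]
tcp_rot: [-3.141, -0.002, 1.613]
contact_force: [-0.7, 7.4, -0.3]
grip_width: 0.5
finger_force: 3.4
```

Call:
jog_arm(dp=[[-0.002,0,0],[-0.001,0,0],[0,0,0]], twist=[0,0,0])

```text
time: 7.2
tool_pos: [566.8, 94.4, 54.6]
tcp_rot: [-3.142, -0.005, 1.613]
contact_force: [-1.1, 14.9, 1.5]
grip_width: 0.5
finger_force: 7.6
```

Resistance climbs while the board barely moves, which suggests it has seated. I'll retreat, rise and check.

Call:
jog_arm(dp=[[0.01,0,0],[0.02,0,0],[0,0,-0.03],[0,0,-0.04],[0,0,-0.03],[0,-0.04,0],[-0.01,-0.05,0],[-0.02,-0.05,0],[-0.01,-0.01,0],[0,0,0]], twist=[0,0,0,0,0,0,0,0,0,0])

```text
time: 8.45
tool_pos: [418.5, 74.8, 155.0]
tcp_rot: [3.14, 0.0, 1.612]
contact_force: [0.5, 0.3, 0.7]
grip_width: 0.3
finger_force: 0.0
```

```bash
python3 - <<'E'
from h import *
p=np.load('jig.npy');cs,s=np.cos(p[2]),np.sin(p[2])
print(tj(),bot.get_obs()['contact_force'])
im=bot.capture('scene');c=bot.camera_params('scene')
for z,col in [(58,(0,255,0)),(65,(255,0,255))]:
    P=np.array([(62.5,-55,z),(62.5,55,z),(-62.5,55,z),(-62.5,-55,z)],float)
    q=proj(c,np.c_[p[0]+cs*P[:,0]-s*P[:,1],p[1]+s*P[:,0]+cs*P[:,1],P[:,2]])
    print(z,q.round(1).tolist())
cr=im[170:280,255:415];f=5
cv2.imwrite('pics/s2.png',cv2.resize(cr,None,fx=f,fy=f,interpolation=cv2.INTER_CUBIC))
E
```

```text
[-150.1   48.7  155. ] [0.52176686 0.27000276 0.70519368]
58 [[323.0, 240.8], [358.5, 234.8], [348.9, 206.8], [315.6, 212.1]]
65 [[323.0, 239.3], [358.5, 233.3], [348.9, 205.3], [315.5, 210.6]]
```

View pics/s2.png

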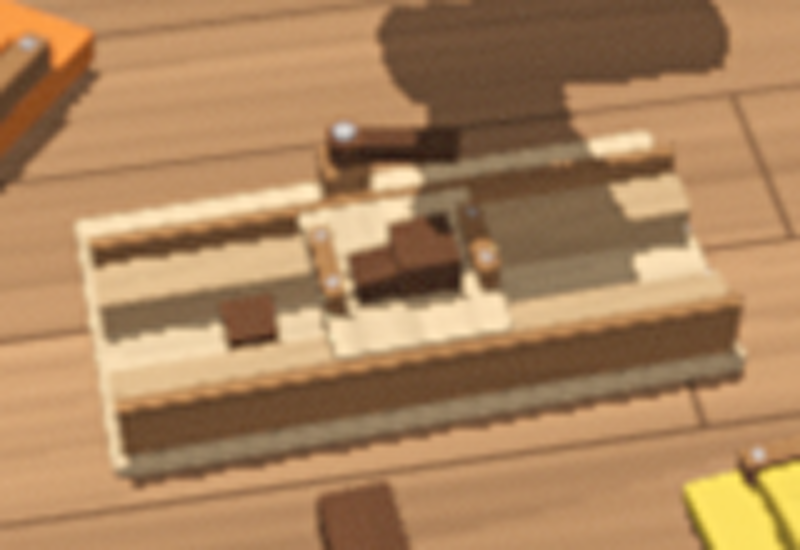

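The board's near corner is at crop (335,357), or full-frame (322,241). That matches the seated height of 58 mm (predicted row 240.8, versus 239.3 if riding). The button still points along +y, so I'll descend beside it.

Call:
jog_arm(dp=[[0,0,0.03],[0,0,0.03],[0,0,0.029],[-0.002,0.01,0],[-0.002,0.01,0],[0,0,0]], twist=[0,0,0,0,0,0])

```text
time: 9.25
tool_pos: [440.3, 71.7, 66.5]
tcp_rot: [3.138, 0.0, 1.613]
contact_force: [0.9, 0.1, -0.2]
grip_width: 0.5
finger_force: 0.0
```

```bash
python3 -c "
from h import *
o=bot.get_obs();print(tj(),o['contact_force'],o['tcp_rot'])"
```

```text
[-128.5   44.6   66.5] [ 0.94999256  0.12459011 -0.16420952] [3.13837617e+00 1.11514416e-04 1.61304913e+00]
```

Call:
jog_arm(dp=[[-0.001,0.011,0],[-0.002,0.011,0],[-0.002,0.01,0],[-0.002,0.01,0],[-0.006,0.006,0],[-0.006,0.005,0],[-0.006,0.005,0],[-0.008,0.003,0],[-0.008,0.003,0],[-0.005,0.001,0]], twist=[0,0,0,0,0,0,0,0,0,0])

```text
time: 10.5
tool_pos: [504.9, 28.0, 65.4]
tcp_rot: [3.142, -0.0, 1.613]
contact_force: [0.3, 0.9, -0.4]
grip_width: 0.6
finger_force: 0.0
```

Call:
jog_arm(dp=[[-0.002,0,0],[0,0,0],[0,0,0]], twist=[0,0,0])

```text
time: 10.88
tool_pos: [504.8, 26.8, 65.4]
tcp_rot: [-3.142, -0.0, 1.613]
contact_force: [-0.0, 0.5, 0.5]
grip_width: 0.4
finger_force: 0.0
```

Call:
jog_arm(dp=[[-0.002,0,0],[-0.002,0,0],[0,0,0]], twist=[0,0,0])

```text
time: 11.25
tool_pos: [505.1, 22.5, 65.4]
tcp_rot: [3.142, -0.0, 1.613]
contact_force: [0.1, 0.1, -0.6]
grip_width: 0.3
finger_force: 0.0
```

```bash
python3 - <<'E'
from h import *
print(tj())
im=bot.capture('scene')
cv2.imwrite('pics/s3.png',cv2.resize(im[170:280,255:415],None,fx=5,fy=5,interpolation=cv2.INTER_CUBIC))
E
```

```text
[-65.9  -7.5  65.4]
```

View pics/s3.png

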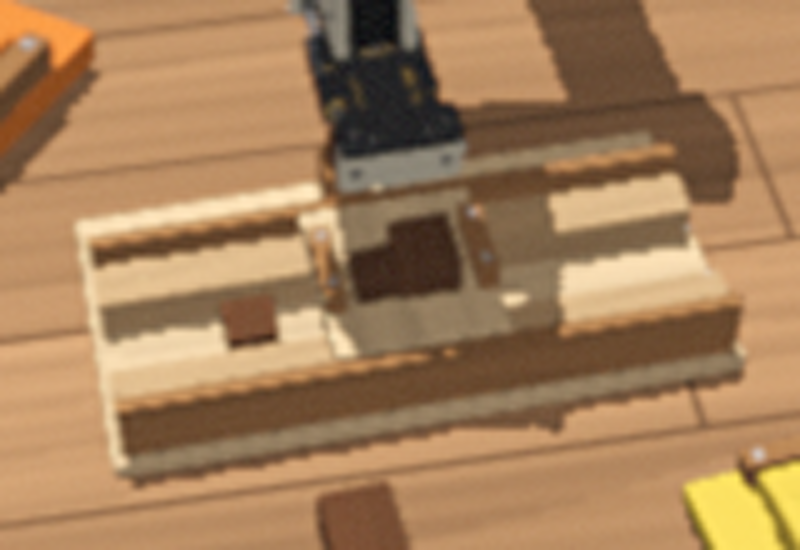

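The gripper body hides the bar at the top of the jig, around (400,160). I'll lift clear and look.

Call:
jog_arm(dp=[[0.004,0,0],[0,0,-0.03],[0,0,-0.05],[0,-0.03,-0.04],[0.03,-0.05,0],[0.05,-0.03,0],[0.05,0,0],[0.03,0,0],[0,0,0]], twist=[0,0,0,0,0,0,0,0,0])

```text
time: 12.42
tool_pos: [387.7, 183.5, 185.5]
tcp_rot: [3.141, -0.0, 1.617]
contact_force: [0.5, -0.9, 0.3]
grip_width: 0.4
finger_force: 0.0
```

```bash
python3 - <<'E'
from h import *
print(tj(),bot.get_obs()['contact_force'])
a=bot.capture('scene')[170:250,275:395];b=bot.capture('top')[140:250,230:405]
a=cv2.resize(a,(480,320),interpolation=cv2.INTER_CUBIC);b=cv2.resize(b,(440,277),interpolation=cv2.INTER_CUBIC)
o=np.zeros((600,490,3),np.uint8);o[:320,:480]=a;o[322:599,:440]=b
cv2.imwrite('pics/v4.png',o)
E
```

```text
[-176.   158.6  185.5] [ 0.45195199 -0.93887347  0.31989507]
```

View pics/v4.png

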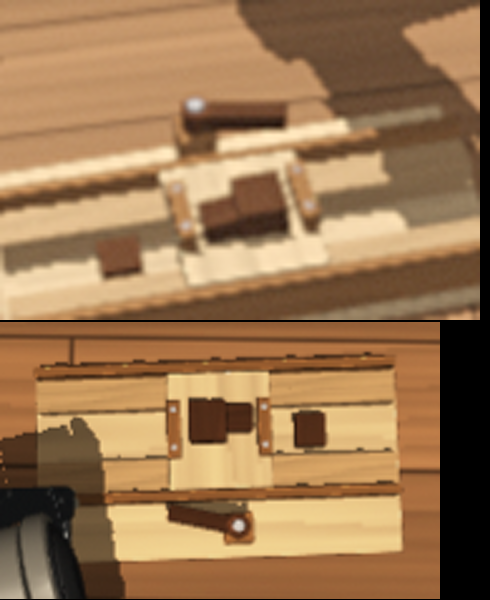

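The picture shows the bar still at its old angle: pivot at (239,525), tip at (170,515). The sweep didn't turn it, so I'll measure where the bar really is with masks from both cameras.

```bash
cat >> h.py <<'E'
def W(P,p=None):
    p=np.load('jig.npy') if p is None else p
    cs,s=np.cos(p[2]),np.sin(p[2]);P=np.atleast_2d(np.array(P,float))
    return np.c_[p[0]+cs*P[:,0]-s*P[:,1],p[1]+s*P[:,0]+cs*P[:,1],P[:,2]]
def toj(w):
    p=np.load('jig.npy');d=np.array(w)[:2]-p[:2];c,s=np.cos(p[2]),np.sin(p[2]);return np.round([c*d[0]+s*d[1],-s*d[0]+c*d[1],w[2]],1)
def rend(c,a,z0=61,z1=81):
    m=np.zeros((400,640),np.uint8)
    u=np.array([np.sin(a),np.cos(a)]);n=np.array([np.cos(a),-np.sin(a)]);o=np.array([-105,-20])
    P=[np.r_[o+r*u+w*n,z] for r in(-9,75) for w in(-9,9) for z in(z0,z1)]
    cv2.fillConvexPoly(m,cv2.convexHull(proj(c,W(P)).round().astype(np.int32)),1)
    return m>0
def fit(cam):
    c=bot.camera_params(cam);bot.capture(cam)
    for d in bot.masks_of(cam,'turnbutton')[:2]:
        m=d['pixels'];A=np.arange(-.4,1.7,.05)
        s=[(m&rend(c,a)).sum()/(m|rend(c,a)).sum() for a in A];i=int(np.argmax(s))
        print(cam,round(d['confidence'],2),np.round(d['bbox'],1),'best a',A[i].round(2),'iou',round(s[i],2))
E
python3 - <<'E'
from h import *
fit('top');fit('scene')
ct,cs=bot.camera_params('top'),bot.camera_params('scene')
def tri(a,b):
    o1,d1=ray(ct,*a);o2,d2=ray(cs,*b)
    s=np.linalg.lstsq(np.c_[d1,-d2],o2-o1,rcond=None)[0];x,y=o1+s[0]*d1,o2+s[1]*d2
    return toj((x+y)/2),np.linalg.norm(x-y).round(1)
px=lambda u,v:((u+.5)/4.5-.5+230,(v+.5)/4.5-.5+140)
sc=lambda u,v:((u+.5)/5-.5+255,(v+.5)/5-.5+170)
print('screw',tri(px(427,363),sc(343,131)));print('tip',tri(px(302,340),sc(457,143)))
print(bot.get_obs()['time'])
E
```

```text
top 0.55 [313.9 218.3  28.6   7.3] best a 0.2 iou 0.74
top 0.29 [316.9 197.2 145.   81.5] best a -0.2 iou 0.03
scene 0.69 [333.1 198.3  28.5   7.2] best a 0.25 iou 0.8
scene 0.26 [303.6 234.6  10.2  12.2] best a -0.4 iou 0.0
screw (array([-104.5,  -19.9,   84.3]), np.float64(2.0))
tip (array([-88.1,  52.5,  73.5]), np.float64(2.2))
12.725
```

Call:
jog_arm(dp=[[-0.04,0.012,0],[-0.04,0.012,0],[-0.038,0.012,0.02],[0,0,0.04],[0,0,0.04],[0,0,0.018],[0,0,0]], twist=[0,0,0,0,0,0,0])

```text
time: 13.6
tool_pos: [428.2, 64.8, 66.4]
tcp_rot: [-3.138, -0.0, 1.612]
contact_force: [-0.1, -0.2, -0.2]
grip_width: 0.8
finger_force: 0.0
```

Call:
jog_arm(dp=[[0,0.01,0],[0,0.01,0],[0,0.005,0],[0,0.005,0],[0,0,0]], twist=[0,0,0,0,0])

```text
time: 14.22
tool_pos: [459.5, 66.8, 67.5]
tcp_rot: [3.141, -0.0, 1.613]
contact_force: [0.1, -0.2, 0.6]
grip_width: 0.4
finger_force: 0.0
```

Call:
jog_arm(dp=[[0,0.005,0],[0,0.005,0]], twist=[0,0])

```text
time: 14.48
tool_pos: [469.4, 67.2, 67.5]
tcp_rot: [3.141, -0.0, 1.613]
contact_force: [0.4, 0.2, 0.3]
grip_width: 0.4
finger_force: 0.0
```

```bash
python3 - <<'E'
from h import *
print(tj());fit('scene');fit('top')
im=bot.capture('scene');cv2.imwrite('pics/s5.png',cv2.resize(im[130:240,285:415],None,fx=5,fy=5,interpolation=cv2.INTER_CUBIC))
E
```

```text
[-99.5  38.7  67.5]
scene 0.7 [332.  200.1  27.3   7.8] best a 0.3 iou 0.69
```

View pics/s5.png

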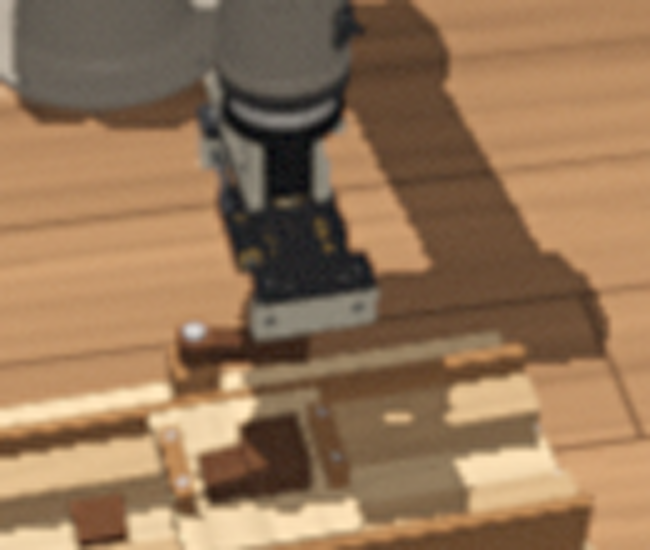

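The view shows the bar from the pivot at (195,330) to near (305,350), just short of the fingers. The mask fit now gives 0.3, so contact is only beginning. I'll continue in steps.

Call:
jog_arm(dp=[[0,0.005,0],[-0.001,0.005,0],[-0.001,0.005,0],[0,0,0]], twist=[0,0,0,0])

```text
time: 15.22
tool_pos: [484.7, 65.7, 67.4]
tcp_rot: [3.141, -0.0, 1.613]
contact_force: [-0.6, -0.3, -0.4]
grip_width: 0.0
finger_force: 0.0
```

```bash
python3 - <<'E'
from h import *
print(tj(),bot.get_obs()['moment']);fit('scene')
E
```

```text
[-84.4  36.6  67.4] [-0.09249599  0.09529157  0.00834863]
scene 0.56 [331.6 197.4  25.9   7.2] best a 0.25 iou 0.59
```

Call:
jog_arm(dp=[[-0.002,0.005,0],[-0.003,0.005,0],[-0.003,0.004,0],[0,0,0]], twist=[0,0,0,0])

```text
time: 15.82
tool_pos: [498.9, 58.1, 67.4]
tcp_rot: [3.141, -0.0, 1.613]
contact_force: [-0.5, 0.1, 0.4]
grip_width: 0.4
finger_force: 0.0
```

```bash
python3 - <<'E'
from h import *
print(tj(),bot.get_obs()['moment']);fit('scene')
E
```

```text
[-70.5  28.3  67.4] [-0.10081549  0.06287995  0.04702115]
scene 0.68 [327.2 199.4  15.9   5.9] best a -0.1 iou 0.45
scene 0.41 [335.  230.2 133.3  68.9] best a 0.75 iou 0.03
```

```bash
python3 - <<'E'
from h import *
c=bot.camera_params('wrist');im=bot.capture('wrist')
print('tcp',proj(c,bot.get_obs()['tool_pos'])[0].round(),'tip.2',proj(c,W([-88,53,75]))[0].round(),'tip.9',proj(c,W([-105+75*.78,-20+75*.62,75]))[0].round())
print([(d['confidence'],d['bbox']) for d in bot.find_in('wrist','turnbutton')])
cv2.imwrite('pics/w5.png',im)
E
```

```text
tcp [326. 236.] tip.2 [295. 202.] tip.9 [368. 245.]
[(0.88, [290.1, 224.4, 38.1, 61.1])]
```

View pics/w5.png

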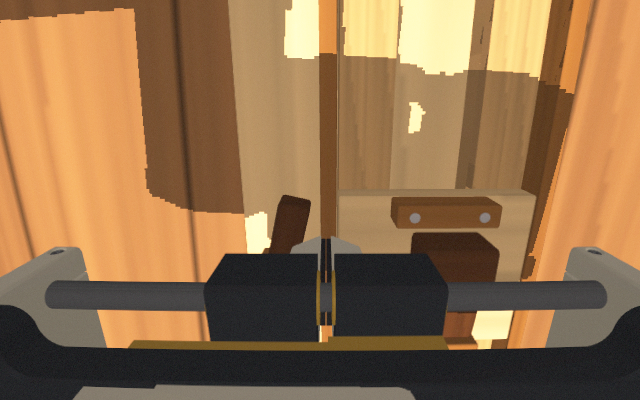

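The wrist view shows the bar at (290,225), to the left of the fingers at (326,240), so the fingertips went past it without turning it. I'll fit the bar's angle and height together.

```bash
cat >> h.py <<'E'
def fitw(cam='wrist',zs=(81,)):
    c=bot.camera_params(cam);bot.capture(cam)
    for d in bot.masks_of(cam,'turnbutton')[:1]:
        m=d['pixels'];ys,xs=np.nonzero(m);lim=ys.max()-2
        best=[]
        for z in zs:
            for a in np.arange(-.3,1.7,.03):
                r=rend(c,a,z-20,z);r[lim:]=0;q=m.copy();q[lim:]=0
                best.append(((q&r).sum()/max(1,(q|r).sum()),a,z))
        print(cam,round(d['confidence'],2),np.round(d['bbox']),[np.round(b,2).tolist() for b in sorted(best)[-4:]])
E
python3 - <<'E'
from h import *
fitw('wrist',range(57,106,4))
E
```

```text
wrist 0.58 [290. 226.  40.  60.] [[0.85, 0.21, 89.0], [0.85, 0.24, 89.0], [0.86, 0.21, 85.0], [0.87, 0.24, 85.0]]
```

Call:
jog_arm(dp=[[0,0,-0.03],[0,0,-0.04],[0,-0.03,-0.01],[-0.01,-0.04,0],[0,0,0]], twist=[0,0,0,0,0])

```text
time: 16.75
tool_pos: [426.6, 45.3, 147.6]
tcp_rot: [-3.14, -0.0, 1.613]
contact_force: [1.6, -0.1, 0.3]
grip_width: 0.5
finger_force: 0.0
```

```bash
python3 - <<'E'
from h import *
print(tj());fitw('wrist',range(57,106,4));fitw('scene',range(57,106,4));fitw('top',range(57,106,4))
E
```

```text
[-143.3   18.8  147.6]
wrist 0.65 [379. 206.  52. 100.] [[0.89, 0.18, 85.0], [0.89, 0.27, 73.0], [0.91, 0.24, 77.0], [0.92, 0.21, 81.0]]
scene 0.63 [333. 199.  29.  10.] [[0.92, 0.27, 81.0], [0.92, 0.36, 85.0], [0.92, 0.39, 85.0], [0.95, 0.3, 85.0]]
```

Call:
jog_arm(dp=[[0,0,0.04],[0,0,0.04],[0,0.006,0.004],[0,0.006,0],[0,0.006,0],[0,0,0]], twist=[0,0,0,0,0,0])

```text
time: 17.8
tool_pos: [448.4, 46.1, 64.4]
tcp_rot: [3.139, 0.0, 1.613]
contact_force: [-0.1, -0.8, -0.7]
grip_width: 0.2
finger_force: 0.0
```

```bash
python3 -c "
from h import *
print(tj());fitw()"
```

```text
[-121.5   18.7   64.4]
wrist 0.7 [379. 219.  51.  77.] [[0.75, 0.27, 81.0], [0.77, 0.18, 81.0], [0.85, 0.24, 81.0], [0.88, 0.21, 81.0]]
```

Call:
jog_arm(dp=[[0,0.006,0],[0,0.006,0],[0,0,0]], twist=[0,0,0])

```text
time: 18.27
tool_pos: [459.6, 46.7, 63.4]
tcp_rot: [3.141, -0.0, 1.613]
contact_force: [0.5, 0.0, -1.1]
grip_width: 0.5
finger_force: 0.0
```

```bash
python3 -c "
from h import *
print(tj());fitw()"
```

```text
[-110.3   18.7   63.4]
wrist 0.78 [359. 218.  44.  71.] [[0.68, 0.27, 81.0], [0.71, 0.18, 81.0], [0.79, 0.24, 81.0], [0.83, 0.21, 81.0]]
```

Call:
jog_arm(dp=[[0,0.006,0],[0,0.006,0],[0,0,0]], twist=[0,0,0])

```text
time: 18.75
tool_pos: [471.6, 47.2, 63.4]
tcp_rot: [3.141, -0.0, 1.613]
contact_force: [-0.1, -0.7, 0.2]
grip_width: 0.8
finger_force: 0.0
```

```bash
python3 -c "
from h import *
print(tj());fitw()"
```

```text
[-98.2  18.7  63.4]
wrist 0.58 [339. 212.  43.  58.] [[0.71, 0.27, 81.0], [0.74, 0.18, 81.0], [0.83, 0.24, 81.0], [0.89, 0.21, 81.0]]
```

The commanded fingertip sits inside the bar outline with no force and no motion, so the sides of the fingers don't engage it. The pad-edge (tool x) face did push the board, so I'll back off and turn the tool 45° to push with that face.

Call:
jog_arm(dp=[[0.005,-0.018,0],[0.01,-0.02,0],[0,0,0],[0,0,0],[0,0,0],[0,0,0],[0,0,0],[0,0,0]], twist=[0,0,-9,-9,-9,-9,-9,0])

```text
time: 19.85
tool_pos: [432.2, 60.6, 63.4]
tcp_rot: [3.142, -0.0, 2.397]
contact_force: [0.5, -0.0, -0.7]
grip_width: 0.8
finger_force: 0.0
```

```bash
python3 -c "
from h import *
print(tj(),bot.get_obs()['tcp_rot'],proj(bot.camera_params('wrist'),bot.get_obs()['tool_pos']));fitw()"
```

```text
[-137.    33.8   63.4] [ 3.14159047e+00 -1.11958435e-04  2.39728820e+00] [[327.13893254 236.97475098]]
wrist 0.56 [328. 333.   6.  15.] [[0.09, 1.59, 81.0], [0.09, 1.62, 81.0], [0.09, 1.65, 81.0], [0.09, 1.68, 81.0]]
```

Call:
jog_arm(dp=[[-0.0057,0.0057,0],[-0.0057,0.0057,0],[-0.004,0.004,0],[-0.004,0.004,0],[-0.004,0.004,0]], twist=[0,0,0,0,0])

```text
time: 20.58
tool_pos: [465.8, 62.0, 63.3]
tcp_rot: [-3.142, -0.0, 2.399]
contact_force: [0.4, -0.3, 0.4]
grip_width: 0.1
finger_force: 0.0
```

Call:
jog_arm(dp=[[-0.004,0.004,0],[-0.004,0.004,0],[0,0,0]], twist=[0,0,0])

```text
time: 20.95
tool_pos: [477.2, 62.5, 63.4]
tcp_rot: [3.141, 0.0, 2.399]
contact_force: [0.6, 0.3, -0.2]
grip_width: 0.2
finger_force: 0.0
```

```bash
python3 -c "
from h import *
print(tj(),bot.get_obs()['moment']);fitw('scene');fit('top')"
```

```text
[-92.   33.7  63.4] [-0.00468816  0.01890762  0.03070994]
scene 0.72 [331. 198.  32.   9.] [[0.88, 0.42, 81.0], [0.88, 0.36, 81.0], [0.88, 0.39, 81.0], [0.89, 0.45, 81.0]]
```

Call:
jog_arm(dp=[[0,0,-0.03],[0,0,-0.05],[0,0,-0.03],[0.05,0,0],[0.05,0,0],[0,0,0]], twist=[0,0,0,0,0,0])

```text
time: 21.9
tool_pos: [400.6, 131.5, 173.6]
tcp_rot: [-3.141, -0.001, 2.402]
contact_force: [1.5, -0.5, 0.8]
grip_width: 0.1
finger_force: 0.0
```

```bash
python3 -c "
from h import *
print(tj());fitw('scene');fitw('top');fitw('wrist')
print(proj(bot.camera_params('wrist'),W([[-105,-20,81],[-90,52,81]])))"
```

```text
[-165.4  106.1  173.6]
scene 0.6 [333. 198.  30.   7.] [[0.9, 0.36, 81.0], [0.9, 0.39, 81.0], [0.94, 0.3, 81.0], [0.94, 0.33, 81.0]]
top 0.69 [315. 219.  32.  10.] [[0.78, 0.15, 81.0], [0.8, 0.24, 81.0], [0.83, 0.18, 81.0], [0.85, 0.21, 81.0]]
wrist 0.52 [364. 238. 351. 216.] [[0.0, 1.59, 81.0], [0.0, 1.62, 81.0], [0.0, 1.65, 81.0], [0.0, 1.68, 81.0]]
[[280.10047953 316.57420472]
 [341.72259779 281.47421084]]
```

The bar is still at 0.21. The real fingertip may stand higher than I think, so I'll feel the jig's base (top at z = 12) to calibrate.

Call:
jog_arm(dp=[[-0.02,0.02,0],[-0.021,0.021,0.02],[0,0,0.05],[0,0,0.05],[0,0,0.014],[0,0,0]], twist=[0,0,0,0,0,0])

```text
time: 22.95
tool_pos: [461.3, 132.2, 39.3]
tcp_rot: [-3.141, -0.001, 2.398]
contact_force: [0.6, 0.6, 0.5]
grip_width: 0.3
finger_force: 0.0
```

Call:
jog_arm(dp=[[0,0,0.006],[0,0,0.006],[0,0,0.006],[0,0,0]], twist=[0,0,0,0])

```text
time: 23.45
tool_pos: [460.8, 132.6, 21.2]
tcp_rot: [-3.141, -0.0, 2.399]
contact_force: [0.1, 0.3, 0.5]
grip_width: 0.4
finger_force: 0.0
```

```bash
python3 -c "
from h import *
o=bot.get_obs();print(tj(),o['contact_force'])
c=bot.camera_params('wrist');im=bot.capture('wrist');
print(proj(c,o['tool_pos']))"
```

```text
[-105.2  104.5   21.2] [0.10149807 0.29127026 0.51964705]
[[327.17278998 236.95242821]]
```

Call:
jog_arm(dp=[[0,0,0.004],[0,0,0.003],[0,0,0]], twist=[0,0,0])

```text
time: 23.88
tool_pos: [460.8, 132.5, 14.1]
tcp_rot: [-3.141, -0.0, 2.399]
contact_force: [0.3, 0.3, -0.3]
grip_width: 0.3
finger_force: 0.0
```

Call:
jog_arm(dp=[[0,0,0.002],[0,0,0.002],[0,0,0]], twist=[0,0,0])

```text
time: 24.25
tool_pos: [460.9, 132.5, 10.3]
tcp_rot: [-3.141, -0.0, 2.399]
contact_force: [0.5, 0.3, -0.3]
grip_width: 0.4
finger_force: 0.0
```

Call:
jog_arm(dp=[[0,0,0.003],[0,0,0.003],[0,0,0]], twist=[0,0,0])

```text
time: 24.62
tool_pos: [460.8, 132.5, 4.1]
tcp_rot: [-3.141, -0.0, 2.399]
contact_force: [0.1, -0.6, -0.3]
grip_width: 0.7
finger_force: 0.0
```

Call:
jog_arm(dp=[[0,0,0.003],[0,0,0.003],[0,0,0]], twist=[0,0,0])

```text
time: 25.0
tool_pos: [460.8, 132.5, -1.9]
tcp_rot: [-3.141, -0.0, 2.399]
contact_force: [-0.5, -0.7, 0.1]
grip_width: 0.4
finger_force: 0.0
```

Call:
jog_arm(dp=[[0,0,0.003],[0,0,0.003],[0,0,0]], twist=[0,0,0])

```text
time: 25.38
tool_pos: [460.8, 132.5, -7.8]
tcp_rot: [-3.141, -0.0, 2.399]
contact_force: [-0.7, 0.2, -0.2]
grip_width: 0.5
finger_force: 0.0
```

Call:
jog_arm(dp=[[0,0,0.003],[0,0,0.003],[0,0,0]], twist=[0,0,0])

```text
time: 25.75
tool_pos: [461.4, 132.6, -10.3]
tcp_rot: [3.14, 0.001, 2.399]
contact_force: [-10.0, -2.1, 39.0]
grip_width: 0.5
finger_force: 19.8
```

Contact came at reported z ≈ -9.5 over the 12 mm base. The true fingertip is therefore about 21 mm above the reported TCP, and earlier it passed over the bar. I'll redo the sweep at reported z ≈ 45.

Call:
jog_arm(dp=[[0,0,-0.03],[0,0,-0.029],[0.0226,-0.0226,0],[-0.025,-0.025,0],[-0.025,-0.025,0],[0,0,0]], twist=[0,0,0,0,0,0])

```text
time: 26.5
tool_pos: [432.3, 59.0, 45.5]
tcp_rot: [3.141, 0.0, 2.396]
contact_force: [-0.6, 0.5, 0.6]
grip_width: 0.4
finger_force: 0.0
```

```bash
python3 -c "
from h import *
o=bot.get_obs();print(tj(),o['contact_force'])"
```

```text
[-137.    32.3   45.5] [-0.62449159  0.46957257  0.63101567]
```

Call:
jog_arm(dp=[[-0.0082,0.0087,0],[-0.0082,0.0087,0],[-0.0085,0.0061,0],[-0.0085,0.0061,0],[-0.0085,0.0061,0],[-0.0103,0.0018,0],[-0.0103,0.0018,0],[-0.0099,-0.0021,0],[-0.0099,-0.0021,0],[0,0,0]], twist=[0,0,0,0,0,0,0,0,0,0])

```text
time: 27.75
tool_pos: [512.6, 35.6, 45.0]
tcp_rot: [3.141, -0.012, 2.396]
contact_force: [-11.0, 27.2, 9.5]
grip_width: 0.4
finger_force: 13.9
```

Call:
jog_arm(dp=[[-0.0014,-0.0014,0],[-0.0014,-0.0014,0],[0,0,0]], twist=[0,0,0])

```text
time: 28.12
tool_pos: [512.5, 35.0, 45.0]
tcp_rot: [3.138, -0.015, 2.396]
contact_force: [-10.4, 42.4, 9.2]
grip_width: 0.4
finger_force: 19.6
```

```bash
python3 -c "
from h import *
o=bot.get_obs();print(tj(),o['contact_force'])"
```

```text
[-58.    4.6  45. ] [-10.35695602  42.39332835   9.21672159]
```

The stop is reached (42 N against -y). I'll back off, lift and check.

Call:
jog_arm(dp=[[0.006,0.006,0],[0.006,0.006,0],[0,0,-0.04],[0,0,-0.05],[0,0,-0.05],[0.05,0,0],[0.06,0,0],[0.05,0,0],[0,0,0]], twist=[0,0,0,0,0,0,0,0,0])

```text
time: 29.25
tool_pos: [396.9, 153.1, 186.0]
tcp_rot: [3.14, 0.001, 2.402]
contact_force: [0.9, -0.2, 0.7]
grip_width: 0.5
finger_force: 0.0
```

```bash
python3 - <<'E'
from h import *
print(tj(),bot.get_obs()['contact_force'],bot.get_obs()['time'])
fitw('scene');fitw('top')
c=bot.camera_params('top');
for l in ['carrier','offcut','glue','block','driver']:
  print(l,[(round(d['confidence'],2),np.round(d['bbox']).tolist()) for d in bot.find_in('top',l)])
for y in(-3,0,3):
  q=proj(c,W([(x,yy+y,58) for x in(-62,62) for yy in(-55,55)]));print(y,q.min(0).round(1),q.max(0).round(1))
E
```

```text
[-168.2  127.8  186. ] [ 0.89401728 -0.16179739  0.74138063] 29.25
scene 0.47 [337. 223.  41.  34.] [[0.04, 1.11, 81.0], [0.04, 1.2, 81.0], [0.05, 1.23, 81.0], [0.05, 1.14, 81.0]]
top 0.6 [328. 209.  11.  24.] [[0.78, 1.5, 81.0], [0.79, 1.53, 81.0], [0.82, 1.56, 81.0], [0.85, 1.59, 81.0]]
carrier [(0.97, [176.0, 177.0, 84.0, 83.0]), (0.96, [424.0, 285.0, 84.0, 88.0]), (0.86, [317.0, 182.0, 45.0, 48.0]), (0.67, [244.0, 107.0, 47.0, 47.0])]
offcut [(0.47, [353.0, 185.0, 17.0, 17.0])]
glue [(0.96, [175.0, 262.0, 30.0, 24.0])]
block [(0.94, [340.0, 115.0, 21.0, 38.0])]
driver [(0.76, [490.0, 196.0, 53.0, 57.0]), (0.71, [326.0, 209.0, 5.0, 31.0])]
-3 [296.2 158.9] [338.5 205.9]
0 [295.1 158.9] [337.4 205.9]
3 [293.9 158.9] [336.3 205.9]
```

The button now fits at about 1.57, the board is at the seat under it, the bystanders haven't moved and the robot is clear. Handing in.

```bash
python3 -c "
from plant import bot
print(bot.close_job())"
```

```text
the job is handed in; nothing more can be done
None
```

I handed the job in at about 29.6 s with the board seated in the notches, the turn-button turned to its stop (about 1.57 rad in the last top view) and the bystanders unmoved, but `close_job()` gave no verdict, so I can't confirm it passed.

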